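Seat, clamp and scan a sample cassette

ROBOT

A 7-joint arm with a two-finger parallel gripper is mounted at the origin on the work surface. World frame = base frame: x ahead of the robot, y to its left, z up, the work surface at z = 0. Lengths are in m, angles in rad, forces in N, time in s.
With the tool pointing down it reaches from about 0.425 to 0.925 m from the base axis. Payload 6.8 kg.
Tool frame: the origin (TCP) lies at the centre of the arm's flange, where the gripper is bolted on; the fingertips stand 182 mm ahead of it and the grasp point (between the pads) lies 163 mm ahead of it; y points along the fingers, z is the direction in which the jaws open and shut, and the axes are right-handed (so a half turn about y gives the same grasp; the last joint's range is limited). The gripper opens to 88 mm and grips with 3 to 60 N. Pads are 20 mm wide; open, the fingers measure 115 mm over their backs; the gripper's body (75 mm by 178 mm) begins 61 mm behind the grasp point.
Start: joints at [1.123, 0.477, 0.022, 1.555, -0.011, 1.109, -0.083], TCP at [0.225, -0.636, 0.405] pointing down, gripper open.
Joint ranges: [-2.96, 2.96], [-0.34, 2.1], [-1.41, 1.46], [0.24, 2.44], [-1.37, 4.51], [0.17, 1.92], [-2.96, 2.96]. Speed limits (rad/s): [2.39, 2.39, 3.14, 3.14, 3.14, 3.14, 3.14].

INTERFACE

Orientations are given as a rotation vector (axis times angle).
In Python, from cell import r, capture, get_calibration gives the robot as it stands.
- The arm moves only by the tool apply_moves, never from a script. Its arguments are lists of equal length, an entry for each row: "linear": the shift along the tool's x, y, z in m, a list of three; "dr": the turn, a rotation vector about the tool's x, y, z in degrees, a list of three; "grip": the opening, from -1 (shut) to 1 (fully open). In form: {"linear": [[x, y, z], ...], "dr": [[wx, wy, wz], ...], "grip": [grip, ...]}. A call has 1 to 12 rows; each row is the pose to reach, as a shift and turn from the pose commanded when the call began, along the tool's axes at that moment; what a row does not reach only later rows make up. A row lasts 1/8 s, in which the tool goes at most 62.5 mm and 10.7 degrees, less where a joint would pass 70% of its speed; a pose out of reach is approached as far as the arm can. A call with a gripper value outside its range is refused whole. The fingers move at their own pace and stop on an object; "squeeze" is the grip in N (left out, the last holds). Time passes only in rows, so rows that repeat a pose let the fingers close. It gives the time, the measured TCP pose, the force and the opening at its end, in the units of the state.
- r.get_state(): the state, without advancing time (a new reading comes with each control period).
- capture(name): name is "side" or "top"; returns the picture (384x512x3 uint8, red, green, blue); there is no depth.
- get_calibration(name): a dict with "fx", "fy", "cx", "cy" (pixels), "extrinsics" (4x4, takes a point from camera to world coordinates). Camera axes: x right, y down, z forward; pixel columns grow to the right and rows downward; lengths in m; the calibration is good to about 2 mm. A picture is of the moment at which its call begins. get_calibration takes no time and is no camera call.
- r.hand_in(): hands the job in, once; it reports no verdict.
The state is a dict: "t": time; "joint_pos": joint angles; "qd": joint speeds; "joint_efforts": joint torques, N m; "tcp_pos": TCP position; "ee_rot": TCP orientation; "contact_force": force on the tool from outside, world axes, zero at the start; "wrist_torque": the same for the moment, N m; "grip_width": opening from 0.0 (shut) to 1.0 (fully open).
Only numpy, scipy, OpenCV 4.12 (cv2) and the standard library are available. Lean on these libraries where they do the work, as an engineer would, in place of code of your own. Each camera call takes 0.05 s, during which the arm holds its last target.

TASK

The sample cassette is standing proud in the reader's nest: press it fully down until it is flush, and only then close the hinged clamp over it. Next pick up the hand scanner and aim it squarely at the middle of the cassette's label from about 10 cm away, hold it still there for a full second, then lay it gently back on its mat, right way up. Leave the glass flasks alone.

Things in the scene. Friction and masses are not known exactly. Their poses are not given: they have to be found in the camera images.
- reader: Grey holder fixed to the bench, 160 (x) x 225 (y) mm, flat rim 50 mm above the bench, with a rectangular nest in its top. Origin at bench level below the centre of the nest; z up; x across the nest, y along it towards the clamp's hinge. The body spans y -95 to +130 mm. Its yaw varies by about 0.3 rad about world axes.
- cassette (a joint): Height of the white cassette over its seat (m): 0 fully down, its flat top flush with the reader's rim (50 mm above the bench); at most 0.014. It is 90 (x) x 150 (y) x 20 mm and only slides straight up and down in the nest: a snug fit, stays where left, takes 5 to 8 N to push down until it meets its hard seat, where 15 to 25 N do no harm.
- press_spot (a point): Point on the cassette's flat top, in the clear area (70 mm in x, 40 mm in y) between the label plate and the raised clamp, 10 mm from the cassette's middle towards the label; moves with the cassette.
- label (a point): Barcode label, 64 x 42 mm, black bars, on a white plate 76 x 48 x 6 mm that stands on the cassette's end away from the clamp hinge. It faces out of the reader's -y end and leans back: its face is 30 degrees from vertical, looking outwards and up. Origin: centre of the face, 72 mm above the bench when seated (top edge 93 mm); z square out of the face, x along its width, y up the face.
- clamp (a joint): Clamp angle (rad): 0 closed, flat over the cassette; 1.57 upright; 1.75 its stop. Steel bar 30 wide, 85 long, 12 mm thick, hinged at the reader's +y end. Closed it points along the reader's -y; opening swings its free end up and towards +y. Stiff hinge (0.1 N m, about 1.5 N at the free end): it stays where left; push its outer face over and down.
- clamp_hinge (a point): Middle of the clamp's hinge axis, 58 mm above the bench; the axis is the reader's x. The bar's middle plane passes through it.
- clamp_tip (a point): Point in the middle of the clamp bar's outer face (upper face when closed), 70 mm from the hinge and 15 mm short of the free end; moves with the clamp.
- scanner: Hand scanner: loose grey wand on the mat, 180 g, 170 mm long. Origin under it at half length; x forwards to the window, z up. Handle, x -85 to +30 mm: 32 wide, 28 high; head, x +30 to +85 mm: 48 wide, 34 high, black window in its end. Grip across the handle near the origin; balance 12 mm ahead of it. It starts with x within about 0.5 rad of world +y.
- scanner_window (a point): Centre of the scanner's window, 85 mm ahead of its origin and 17 mm above its underside; axes as the scanner's. It looks along +x.
- mat: Black rubber mat 200 (x) x 260 (y) x 3 mm fixed on the bench, the scanner's place. Origin in the middle of its underside, at bench level.
- flask_a: Empty glass flask with a narrow neck, 68 mm wide, 166 mm high, standing beyond the reader; to be left alone. Origin under its centre.
- flask_b: The other flask, 61 mm wide, 149 mm high, standing to the left of the reader; to be left alone. Origin under its centre.

How it is judged:
By the outcome, as a careful person would: the job done as asked, in the order asked, and still so for the second after the job is handed in, with the robot touching nothing.
It also fails if it takes over 66 s, if anything falls off the work surface, if the arm or the gripper's body presses on something with over 40 N, if the wrist force passes 120 N, or if a joint passes its speed limit or range.

## Working session

There is one attempt and no reset: what is moved stays moved. The work goes in short steps, Python scripts to look and compute and a tool call to move; the robot and the scene stay as the last step left them, time stands still between calls to the robot, and variables do not carry over. Pictures are saved under pics/ and viewed, and the job is handed in when it is done.

Besides the shell and the picture viewer there is one more tool, called in YAML: its name, and indented under it one key for each argument. apply_moves: Moves the arm, as the interface text tells. Its arguments: {"type":"object","properties":{"linear":{"type":"array"},"dr":{"type":"array"},"grip":{"type":"array"},"squeeze":{"type":"number"}},"required":["linear","dr","grip"]}

```bash
ls; mkdir -p pics
python3 - <<'E'
from cell import r,capture,get_calibration
import cv2,numpy as np
s=r.get_state();print({k:np.round(v,4).tolist() for k,v in s.items()})
for n in("side","top"):
    c=get_calibration(n);print(n,c["fx"],c["fy"],c["cx"],c["cy"]);print(np.round(c["extrinsics"],4))
    cv2.imwrite(f"pics/{n}0.png",capture(n)[:,:,::-1])
E
```

```text
pics
{'t': 0.0, 'joint_pos': [1.1229, 0.4778, 0.0224, 1.5565, -0.0115, 1.1093, -0.0831], 'qd': [0.0009, -0.002, -0.0005, 0.0004, 0.0005, 0.0003, -0.0005], 'joint_efforts': [0.0012, -58.2851, 1.5351, -27.2618, -0.0544, 0.0171, 0.0002], 'tcp_pos': [0.2249, -0.6362, 0.4037], 'ee_rot': [-0.35, 2.0391, -2.0354], 'contact_force': [-0.2038, 1.4362, 0.5348], 'wrist_torque': [-0.0455, -0.0335, -0.0507], 'grip_width': 1.0026}
side 477.4489041230695 477.4489041230695 260.2654922462825 188.74117395189074
[[ 0.9988 -0.0337  0.0344  0.55  ]
 [-0.0481 -0.7279  0.684  -0.9615]
 [ 0.002  -0.6849 -0.7287  1.1314]
 [ 0.      0.      0.      1.    ]]
top 459.7279407333263 459.7279407333263 257.54457915614245 185.27831860094003
[[-0.0287 -0.9867  0.1597  0.3912]
 [-0.9996  0.027  -0.0125  0.0461]
 [ 0.008  -0.16   -0.9871  1.3461]
 [ 0.      0.      0.      1.    ]]
```

View pics/side0.png

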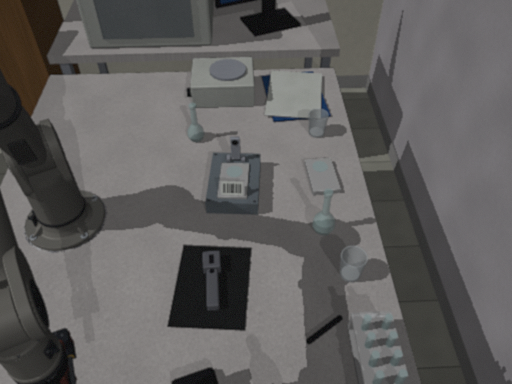

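View pics/top0.png

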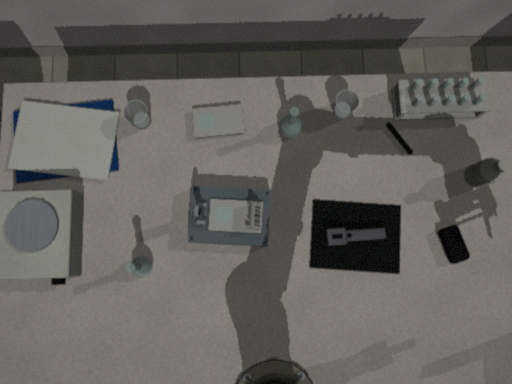

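The side view shows the reader near (235,182), the mat near (212,286) and the scanner near (211,280). In the top view the reader is near (229,215) and the mat near (355,237). I'll enlarge both.

Run:
```python
import cv2
a=cv2.imread('pics/side0.png');b=cv2.imread('pics/top0.png')
cv2.imwrite('pics/s1.png',cv2.resize(a[125:225,190:280],None,fx=6,fy=6,interpolation=cv2.INTER_CUBIC))
cv2.imwrite('pics/t1.png',cv2.resize(b[175:255,180:280],None,fx=7,fy=7,interpolation=cv2.INTER_CUBIC))
cv2.imwrite('pics/s2.png',cv2.resize(a[235:335,165:260],None,fx=6,fy=6,interpolation=cv2.INTER_CUBIC))
cv2.imwrite('pics/t2.png',cv2.resize(b[195:275,305:405],None,fx=7,fy=7,interpolation=cv2.INTER_CUBIC))
```

```text
(no output)
```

View pics/s1.png

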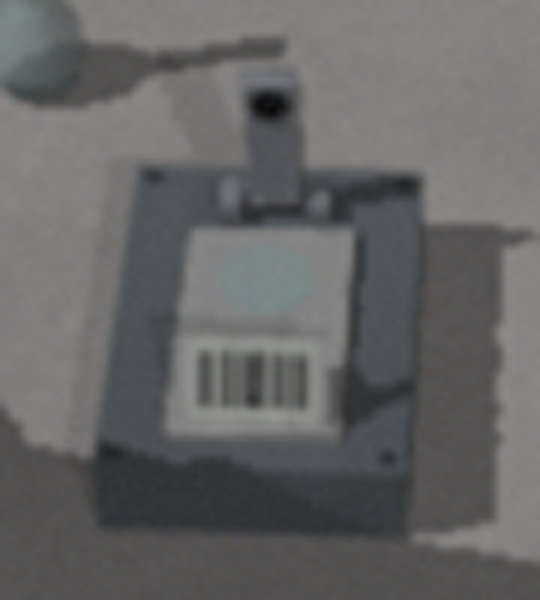

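View pics/t1.png

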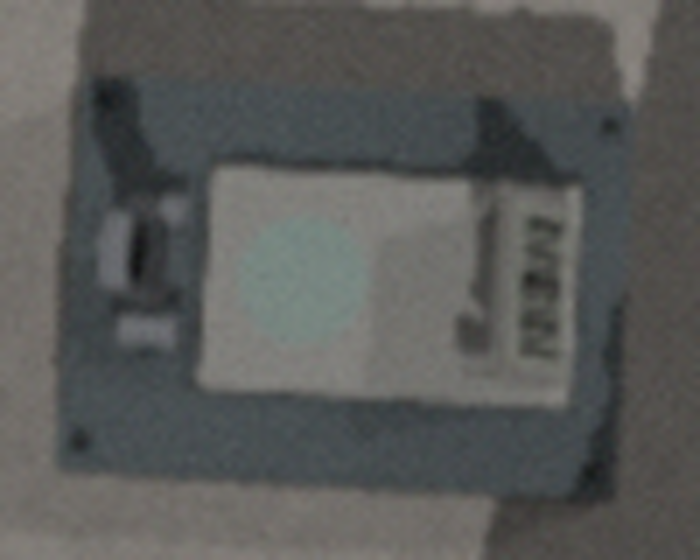

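View pics/s2.png

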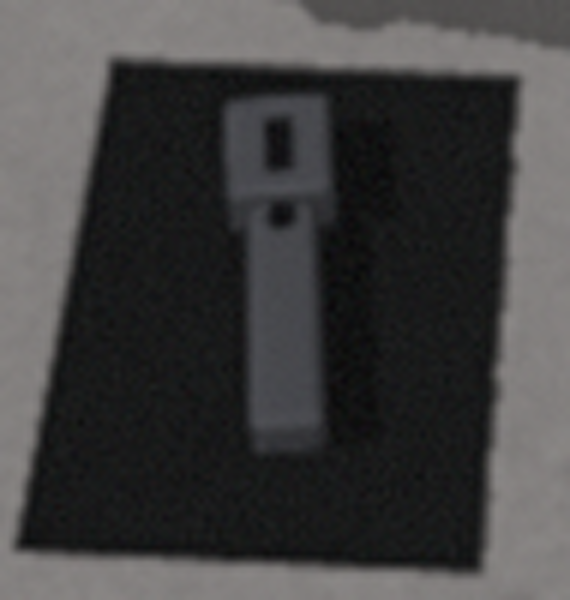

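View pics/t2.png

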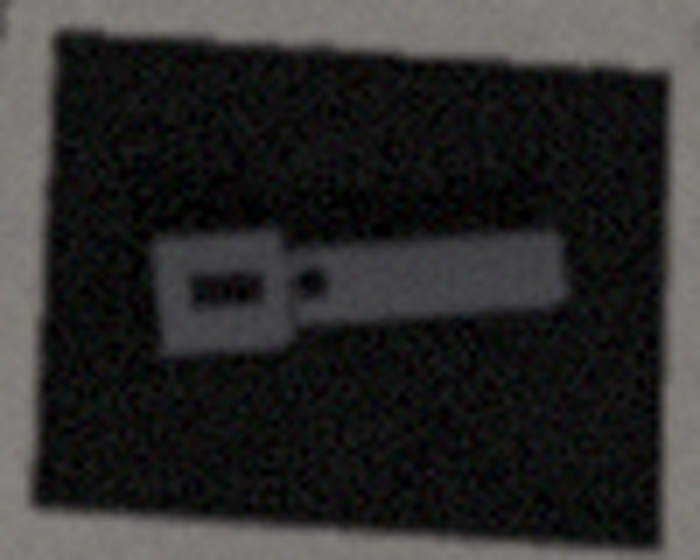

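The side crop shows the reader with the barcode centred near (253,380) in crop pixels, and the clamp nearly upright. The scanner lies right way up on the mat with its head towards +y. Next I'll measure points.

```bash
cat > h.py <<'E'
import numpy as np
from cell import get_calibration
C={n:get_calibration(n) for n in("side","top")}
def ray(n,p):
    c=C[n];E=np.array(c["extrinsics"]);d=E[:3,:3]@np.array([(p[0]-c["cx"])/c["fx"],(p[1]-c["cy"])/c["fy"],1]);return E[:3,3],d/np.linalg.norm(d)
def plane(n,p,z):
    o,d=ray(n,p);return o+d*(z-o[2])/d[2]
def tri(ps,pt):
    A=np.zeros((3,3));b=np.zeros(3);L=[ray("side",ps),ray("top",pt)]
    for o,d in L:
        M=np.eye(3)-np.outer(d,d);A+=M;b+=M@o
    x=np.linalg.solve(A,b);return x,max(np.linalg.norm(np.cross(x-o,d)) for o,d in L)
def proj(n,X):
    c=C[n];E=np.array(c["extrinsics"]);v=E[:3,:3].T@(np.array(X)-E[:3,3]);return np.array([c["fx"]*v[0]/v[2]+c["cx"],c["fy"]*v[1]/v[2]+c["cy"]])
def up(p,k,ox,oy): return ((p[0]+.5)/k-.5+ox,(p[1]+.5)/k-.5+oy)
E
python3 - <<'E'
from h import *
np.set_printoptions(precision=4,suppress=True)
s1=lambda p:up(p,6,190,125); t1=lambda p:up(p,7,180,175); s2=lambda p:up(p,6,165,235); t2=lambda p:up(p,7,305,195)
print("rim top (wall-ward order: (+y,+x),(-y,+x),(-y,-x),(+y,-x))")
R=np.array([plane("top",t1(p),.05) for p in[(75,80),(632,98),(613,498),(57,470)]]);print(R)
print([np.linalg.norm(R[i]-R[i-1]) for i in range(4)], R.mean(0))
Rs=np.array([plane("side",s1(p),z) for p,z in[((140,163),.05),((425,172),.05),((410,535),0),((98,525),0)]]);print("side",Rs)
for z in(.05,.064):
    K=np.array([plane("top",t1(p),z) for p in[(212,162),(582,185),(572,408),(197,388)]]);print(z,K,[np.linalg.norm(K[i]-K[i-1]) for i in range(4)],K.mean(0))
for n,a,b in[("cass back right",(357,232),(212,162)),("cass back left",(190,228),(197,388)),("plate top R",(335,340),(500,183)),("spot",(267,277),(303,281)),("clamp tip top L",(243,72),(100,290)),("clamp top R",(300,72),(108,210)),("hole",(270,103),(138,252)),("bars",(252,380),(540,288))]:
    print(n,*tri(s1(a),t1(b)))
print("mat top",[plane("top",t2(p),.003) for p in[(58,35),(668,75),(660,545),(33,505)]])
print("mat side",[plane("side",s2(p),.003) for p in[(112,60),(520,75),(482,570),(18,548)]])
h=[plane("top",t2(p),.037) for p in[(153,238),(280,230),(292,350),(163,357)]];print("head",h,np.mean(h,0))
k=[plane("top",t2(p),.031) for p in[(558,230),(568,305)]];print("handle end",k,np.mean(k,0))
print("head side",[plane("side",s2(p),.037) for p in[(225,100),(328,95),(333,195),(230,200)]])
print("handle end side",[plane("side",s2(p),.031) for p in[(250,430),(323,428)]])
print("slot",tri(s2((279,143)),t2((227,289))),"dot",tri(s2((281,213)),t2((313,282))))
E
```

```text
rim top (wall-ward order: (+y,+x),(-y,+x),(-y,-x),(+y,-x))
[[ 0.6041  0.2215  0.05  ]
 [ 0.5904 -0.0052  0.05  ]
 [ 0.429   0.0077  0.05  ]
 [ 0.4464  0.2295  0.05  ]]
[np.float64(0.15787060893893187), np.float64(0.22707557976362353), np.float64(0.16194955090420055), np.float64(0.2224447838911569)] [0.5175 0.1134 0.05  ]
side [[ 0.4507  0.2309  0.05  ]
 [ 0.6094  0.2162  0.05  ]
 [ 0.591  -0.0054  0.    ]
 [ 0.4299  0.0089  0.    ]]
0.05 [[0.5688 0.1661 0.05  ]
 [0.5553 0.0163 0.05  ]
 [0.4653 0.023  0.05  ]
 [0.4775 0.1732 0.05  ]] [np.float64(0.09160000371083139), np.float64(0.1504679494994386), np.float64(0.09026194280963366), np.float64(0.15071418717595783)] [0.5167 0.0947 0.05  ]
0.064 [[0.5669 0.1648 0.064 ]
 [0.5535 0.0166 0.064 ]
 [0.4645 0.0233 0.064 ]
 [0.4766 0.1719 0.064 ]] [np.float64(0.09061056410210798), np.float64(0.1488426335273113), np.float64(0.08928695658956627), np.float64(0.14908621140797418)] [0.5154 0.0941 0.064 ]
cass back right [0.5692 0.1659 0.0534] 0.0008010675789829135
cass back left [0.4783 0.173  0.0535] 0.001012865773928388
plate top R [0.5538 0.0496 0
[... 584 characters left out ...]
0.3713,  0.003 ])]
head [array([ 0.4729, -0.1628,  0.037 ]), array([ 0.4747, -0.2147,  0.037 ]), array([ 0.4262, -0.2167,  0.037 ]), array([ 0.4249, -0.1643,  0.037 ])] [ 0.4497 -0.1896  0.037 ]
handle end [array([ 0.4719, -0.3297,  0.031 ]), array([ 0.4413, -0.3315,  0.031 ])] [ 0.4566 -0.3306  0.031 ]
head side [array([ 0.4274, -0.1666,  0.037 ]), array([ 0.4754, -0.166 ,  0.037 ]), array([ 0.4782, -0.2217,  0.037 ]), array([ 0.4316, -0.2222,  0.037 ])]
handle end side [array([ 0.4435, -0.3358,  0.031 ]), array([ 0.4747, -0.3363,  0.031 ])]
slot (array([ 0.4523, -0.1918,  0.0364]), np.float64(0.000778888433443944)) dot (array([ 0.454 , -0.2276,  0.0329]), np.float64(0.0004955190350663466))
```

```bash
cat >> h.py <<'E'
from scipy.spatial.transform import Rotation as Ro
from cell import r
yaw=-0.083
O=np.array([.5172,.0950,0]);EX=np.array([np.cos(yaw),np.sin(yaw),0]);EY=np.array([-np.sin(yaw),np.cos(yaw),0]);EZ=np.array([0,0,1.])
def rd(x,y,z): return O+x*EX+y*EY+z*EZ
def inr(p): d=np.array(p)-O; return np.array([d@EX,d@EY,d[2]])
def orient(fwd,jaw):
    y=np.array(fwd)/np.linalg.norm(fwd);z=np.array(jaw)-np.dot(jaw,y)*y;z/=np.linalg.norm(z)
    return Ro.from_matrix(np.stack([np.cross(y,z),y,z],1))
def move(tip,R,ahead=.182):
    "shift/turn from measured pose to put point 'ahead' mm of the flange at tip"
    s=r.get_state();R0=Ro.from_rotvec(s["ee_rot"]);p=np.array(tip)-R.as_matrix()[:,1]*ahead
    print("lin",np.round(R0.inv().apply(p-s["tcp_pos"]),4),"dr",np.round((R0.inv()*R).as_rotvec(degrees=True),2),"tcp target",np.round(p,4),"now",np.round(s["tcp_pos"],4))
def tip(ahead=.182):
    s=r.get_state();return np.array(s["tcp_pos"])+Ro.from_rotvec(s["ee_rot"]).as_matrix()[:,1]*ahead
E
python3 - <<'E'
from h import *
np.set_printoptions(precision=4,suppress=True)
print(Ro.from_rotvec(r.get_state()["ee_rot"]).as_matrix())
for j in (EX,-EX): move(rd(0,-.01,.20),orient(-EZ,j))
t1=lambda p:up(p,7,180,175); s1=lambda p:up(p,6,190,125)
for p in[(175,205),(147,333)]: print("hinge lug",inr(plane("top",t1(p),.058)))
for p in[(230,195),(318,203)]: print("hinge lug side",inr(plane("side",s1(p),.058)))
for a,b in[((243,72),(100,290)),((300,72),(108,210)),((300,100),(130,205)),((270,103),(138,252)),((267,277),(303,281))]: print(inr(tri(s1(a),t1(b))[0]))
print("flask a base", plane("top",(141,268),.03),plane("side",(195,132),.03))
print("flask b", plane("top",(290,126),.03),plane("side",(323,221),.03))
E
```

```text
[[-0.9428 -0.0006  0.3333]
 [-0.3333  0.0014 -0.9428]
 [ 0.0001 -1.     -0.0016]]
lin [-0.5152  0.0227 -0.5828] dr [  0.08 -65.77  -0.04] tcp target [0.5164 0.085  0.382 ] now [ 0.2249 -0.6362  0.4038]
lin [-0.5152  0.0227 -0.5828] dr [  0.05 114.23   0.09] tcp target [0.5164 0.085  0.382 ] now [ 0.2249 -0.6362  0.4038]
hinge lug [0.0263 0.088  0.058 ]
hinge lug [-0.0257  0.0954  0.058 ]
hinge lug side [-0.0241  0.0971  0.058 ]
hinge lug side [0.0245 0.0925 0.058 ]
[-0.0153  0.1047  0.1397]
[0.0149 0.1038 0.1413]
[0.0169 0.0969 0.1284]
[0.0002 0.0927 0.1291]
[-0.0003  0.0348  0.0569]
flask a base [0.3775 0.3638 0.03  ] [0.3831 0.3602 0.03  ]
flask b [ 0.7794 -0.0719  0.03  ] [ 0.7823 -0.0679  0.03  ]
```

apply_moves:
  linear:
    - [-0.515, 0.0, -0.583]
    - [-0.515, 0.0, -0.583]
    - [-0.515, 0.0, -0.583]
    - [-0.515, 0.0, -0.583]
    - [-0.515, 0.0, -0.583]
    - [-0.515, 0.0, -0.583]
    - [-0.515, 0.0, -0.583]
    - [-0.515, 0.0, -0.583]
    - [-0.515, 0.0, -0.583]
    - [-0.515, 0.02, -0.583]
    - [-0.515, 0.02, -0.583]
    - [-0.515, 0.02, -0.583]
  dr:
    - [0, -65.8, 0]
    - [0, -65.8, 0]
    - [0, -65.8, 0]
    - [0, -65.8, 0]
    - [0, -65.8, 0]
    - [0, -65.8, 0]
    - [0, -65.8, 0]
    - [0, -65.8, 0]
    - [0, -65.8, 0]
    - [0, -65.8, 0]
    - [0, -65.8, 0]
    - [0, -65.8, 0]
  grip: [-1, -1, -1, -1, -1, -1, -1, -1, -1, -1, -1, -1]
  squeeze: 20

```text
t: 1.6
tcp_pos: [0.5059, 0.0599, 0.3871]
ee_rot: [-1.169, 1.27, -1.271]
contact_force: [1.5, -0.1, 0.5]
grip_width: 0.004
```

Run:
```python
from h import *
print(r.get_state()["t"],r.get_state()["joint_pos"]); move(rd(0,-.01,.075),orient(-EZ,EX)); move(rd(0,-.01,.20),orient(-EZ,EX))
```

```text
1.6 [ 0.28989021  0.28527536 -0.62395804  1.93173695  0.19901832  0.98546532
 -0.50890955]
lin [-0.026   0.13    0.0084] dr [-0.01 -0.02  0.02] tcp target [0.5164 0.085  0.257 ] now [0.5059 0.0599 0.3871]
lin [-0.0259  0.005   0.0084] dr [-0.01 -0.02  0.02] tcp target [0.5164 0.085  0.382 ] now [0.5059 0.0599 0.3871]
```

apply_moves:
  linear:
    - [-0.026, 0.005, 0.008]
    - [-0.026, 0.04, 0.008]
    - [-0.026, 0.08, 0.008]
    - [-0.026, 0.105, 0.008]
    - [-0.026, 0.125, 0.008]
    - [-0.026, 0.125, 0.008]
    - [-0.026, 0.125, 0.008]
  dr:
    - [0, 0, 0]
    - [0, 0, 0]
    - [0, 0, 0]
    - [0, 0, 0]
    - [0, 0, 0]
    - [0, 0, 0]
    - [0, 0, 0]
  grip: [-1, -1, -1, -1, -1, -1, -1]

```text
t: 2.48
tcp_pos: [0.5159, 0.0836, 0.2629]
ee_rot: [-1.168, 1.269, -1.27]
contact_force: [0.2, 0.5, 0.2]
grip_width: 0.003
```

Run:
```python
from h import *
import cv2
from cell import capture
print(inr(tip()),r.get_state()["contact_force"]); move(rd(0,-.01,.06),orient(-EZ,EX))
a=capture("side")[100:240,150:320,::-1];cv2.imwrite("pics/p1.png",cv2.resize(a,None,fx=4,fy=4,interpolation=cv2.INTER_CUBIC))
```

```text
[-0.00027043 -0.01138153  0.08092667] [0.22145926 0.50826559 0.18455394]
lin [-0.0014  0.0209  0.0004] dr [-0.04  0.02 -0.01] tcp target [0.5164 0.085  0.242 ] now [0.5159 0.0836 0.2629]
```

View pics/p1.png

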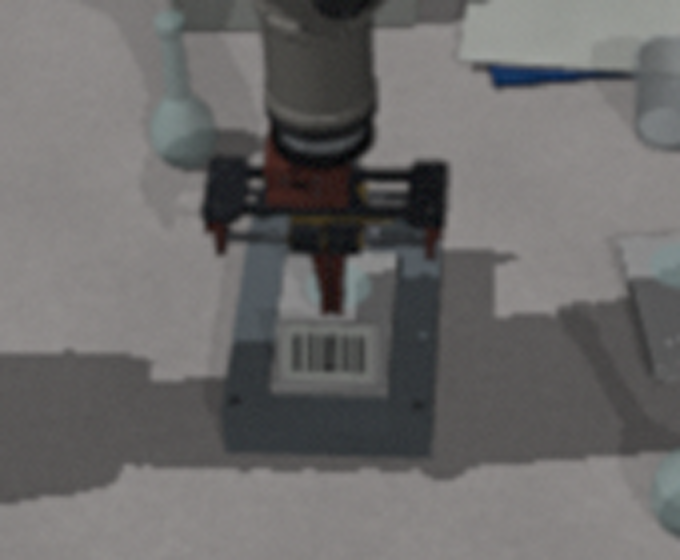

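The picture shows the closed fingers centred above the cassette between the label and the clamp, with the tip at crop (332,310). I'm going down gently.

apply_moves:
  linear:
    - [-0.001, 0.01, 0]
    - [-0.001, 0.018, 0]
    - [-0.001, 0.021, 0]
    - [-0.001, 0.023, 0]
    - [-0.001, 0.025, 0]
    - [-0.001, 0.027, 0]
    - [-0.001, 0.028, 0]
  dr:
    - [0, 0, 0]
    - [0, 0, 0]
    - [0, 0, 0]
    - [0, 0, 0]
    - [0, 0, 0]
    - [0, 0, 0]
    - [0, 0, 0]
  grip: [-1, -1, -1, -1, -1, -1, -1]

```text
t: 3.4
tcp_pos: [0.5155, 0.0845, 0.2343]
ee_rot: [-1.169, 1.27, -1.27]
contact_force: [-2.8, -0.6, 5.0]
grip_width: 0.008
```

apply_moves:
  linear:
    - [0, 0.001, 0]
    - [0, 0.002, 0]
    - [0, 0.003, 0]
    - [0, 0.003, 0]
  dr:
    - [0, 0, 0]
    - [0, 0, 0]
    - [0, 0, 0]
    - [0, 0, 0]
  grip: [-1, -1, -1, -1]

```text
t: 3.9
tcp_pos: [0.5156, 0.0847, 0.2323]
ee_rot: [-1.17, 1.269, -1.27]
contact_force: [-6.5, -1.7, 17.2]
grip_width: 0.006
```

apply_moves:
  linear:
    - [0, 0.0005, 0]
    - [0, 0.0005, 0]
  dr:
    - [0, 0, 0]
    - [0, 0, 0]
  grip: [-1, -1]

```text
t: 4.15
tcp_pos: [0.5156, 0.0847, 0.2322]
ee_rot: [-1.17, 1.269, -1.271]
contact_force: [-7.9, -2.2, 21.6]
grip_width: 0.007
```

apply_moves:
  linear:
    - [0, -0.03, 0]
    - [0, -0.08, 0]
    - [0, -0.13, 0]
    - [-0.03, -0.135, 0]
    - [-0.08, -0.135, 0]
    - [-0.13, -0.135, 0]
    - [-0.15, -0.135, 0]
    - [-0.15, -0.135, 0]
    - [-0.15, -0.135, 0]
  dr:
    - [0, 0, 0]
    - [0, 0, 0]
    - [0, 0, 0]
    - [0, 0, 0]
    - [0, 0, 0]
    - [0, 0, 0]
    - [0, 0, 0]
    - [0, 0, 0]
    - [0, 0, 0]
  grip: [-1, -1, -1, -1, -1, -1, -1, -1, -1]

```text
t: 5.28
tcp_pos: [0.5285, 0.2321, 0.3653]
ee_rot: [-1.169, 1.271, -1.272]
contact_force: [1.1, -0.5, 0.1]
grip_width: 0.009
```

Run:
```python
from h import *
import cv2
from cell import capture
print(inr(tip()),r.get_state()["contact_force"]); move(rd(0,.14,.115),orient(-EZ,EX))
a=capture("side")[100:240,150:320,::-1];cv2.imwrite("pics/p2.png",cv2.resize(a,None,fx=4,fy=4,interpolation=cv2.INTER_CUBIC))
cv2.imwrite("pics/p2t.png",cv2.resize(capture("top")[150:280,150:300,::-1],None,fx=4,fy=4,interpolation=cv2.INTER_CUBIC))
```

```text
[-1.26457568e-04  1.37232648e-01  1.83350150e-01] [ 1.13899748 -0.50357336  0.11858583]
lin [-0.0026  0.0683  0.0001] dr [ 0.01 -0.1   0.09] tcp target [0.5288 0.2345 0.297 ] now [0.5285 0.2321 0.3653]
```

View pics/p2.png

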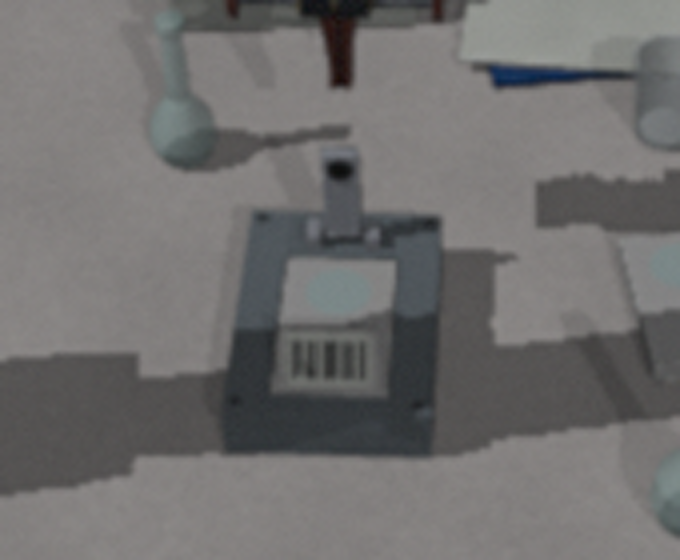

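Run:
```python
from h import *
for th in np.append(np.linspace(1.7,0,12),-.04):
    P=np.array([.095,.058])+.066*np.array([-np.cos(th),np.sin(th)])+.006*np.array([np.sin(th),np.cos(th)])+[.010,0]
    print(round(th,2),"y,z",P.round(3),"from (.140,.122): x",round(.140-P[0],3),"y",round(.122-P[1],3))
```

```text
1.7 y,z [0.119 0.123] from (.140,.122): x 0.021 y -0.001
1.55 y,z [0.109 0.124] from (.140,.122): x 0.031 y -0.002
1.39 y,z [0.099 0.124] from (.140,.122): x 0.041 y -0.002
1.24 y,z [0.089 0.122] from (.140,.122): x 0.051 y -0.0
1.08 y,z [0.079 0.119] from (.140,.122): x 0.061 y 0.003
0.93 y,z [0.07  0.114] from (.140,.122): x 0.07 y 0.008
0.77 y,z [0.062 0.108] from (.140,.122): x 0.078 y 0.014
0.62 y,z [0.055 0.101] from (.140,.122): x 0.085 y 0.021
0.46 y,z [0.049 0.093] from (.140,.122): x 0.091 y 0.029
0.31 y,z [0.044 0.084] from (.140,.122): x 0.096 y 0.038
0.15 y,z [0.041 0.074] from (.140,.122): x 0.099 y 0.048
0.0 y,z [0.039 0.064] from (.140,.122): x 0.101 y 0.058
-0.04 y,z [0.039 0.061] from (.140,.122): x 0.101 y 0.061
```

apply_moves:
  linear:
    - [-0.003, 0.03, 0]
    - [-0.003, 0.055, 0]
    - [-0.003, 0.061, 0]
    - [-0.003, 0.061, 0]
  dr:
    - [0, 0, 0]
    - [0, 0, 0]
    - [0, 0, 0]
    - [0, 0, 0]
  grip: [-1, -1, -1, -1]

```text
t: 5.88
tcp_pos: [0.5286, 0.2364, 0.3051]
ee_rot: [-1.169, 1.27, -1.271]
contact_force: [-0.3, -0.0, -0.3]
grip_width: 0.002
```

Run:
```python
from h import *
print(inr(tip()),r.get_state()["contact_force"])
```

```text
[-0.00036942  0.14178835  0.12307322] [-0.32048032 -0.03278464 -0.29115853]
```

apply_moves:
  linear:
    - [0.012, 0, 0]
    - [0.023, 0, 0]
    - [0.033, 0, 0]
    - [0.043, 0, 0]
    - [0.053, 0.001, 0]
    - [0.063, 0.004, 0]
    - [0.072, 0.009, 0]
    - [0.08, 0.015, 0]
    - [0.087, 0.022, 0]
  dr:
    - [0, 0, 0]
    - [0, 0, 0]
    - [0, 0, 0]
    - [0, 0, 0]
    - [0, 0, 0]
    - [0, 0, 0]
    - [0, 0, 0]
    - [0, 0, 0]
    - [0, 0, 0]
  grip: [-1, -1, -1, -1, -1, -1, -1, -1, -1]

```text
t: 7.0
tcp_pos: [0.5211, 0.1496, 0.2823]
ee_rot: [-1.169, 1.27, -1.27]
contact_force: [0.1, 0.8, 0.9]
grip_width: 0.007
```

Run:
```python
from h import *
import cv2
from cell import capture
print(inr(tip()),r.get_state()["contact_force"])
a=capture("side")[100:240,150:320,::-1];cv2.imwrite("pics/p3.png",cv2.resize(a,None,fx=4,fy=4,interpolation=cv2.INTER_CUBIC))
```

```text
[-0.00066192  0.05466935  0.10030411] [0.05882421 0.84869779 0.92189322]
```

View pics/p3.png

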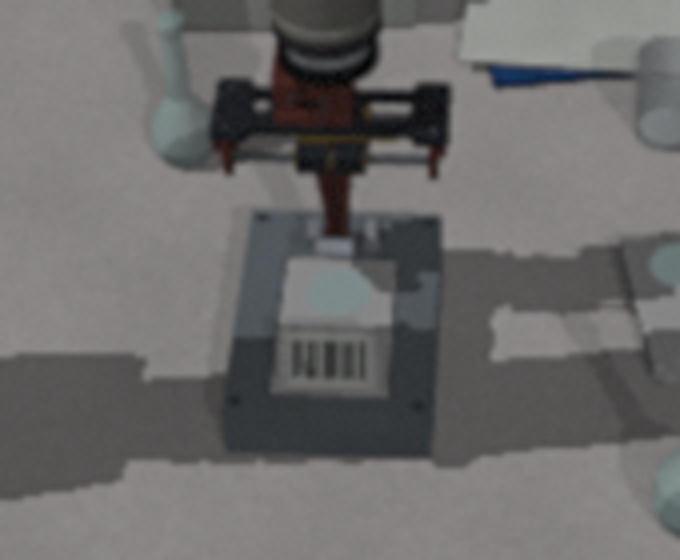

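The clamp is folding over ahead of the fingertip, with its end at crop (333,245). I'll finish the arc.

apply_moves:
  linear:
    - [0.006, 0.008, 0]
    - [0.011, 0.017, 0]
    - [0.014, 0.027, 0]
    - [0.015, 0.034, 0]
    - [0.015, 0.037, 0]
    - [0.015, 0.037, 0]
  dr:
    - [0, 0, 0]
    - [0, 0, 0]
    - [0, 0, 0]
    - [0, 0, 0]
    - [0, 0, 0]
    - [0, 0, 0]
  grip: [-1, -1, -1, -1, -1, -1]

```text
t: 7.8
tcp_pos: [0.5198, 0.135, 0.2462]
ee_rot: [-1.171, 1.27, -1.271]
contact_force: [-2.8, -4.0, 9.3]
grip_width: 0.004
```

Run:
```python
from h import *
print(inr(tip()),r.get_state()["contact_force"])
```

```text
[-0.00086206  0.0397315   0.06424119] [-2.83253473 -3.99816054  9.31221191]
```

apply_moves:
  linear:
    - [0, 0.0006, 0]
    - [0, 0.0006, 0]
    - [0, -0.04, 0]
    - [0, -0.1, 0]
    - [0, -0.13, 0]
    - [0, -0.13, 0]
  dr:
    - [0, 0, 0]
    - [0, 0, 0]
    - [0, 0, 0]
    - [0, 0, 0]
    - [0, 0, 0]
    - [0, 0, 0]
  grip: [-1, -1, -1, -1, -1, -1]

```text
t: 8.55
tcp_pos: [0.5205, 0.1359, 0.3781]
ee_rot: [-1.165, 1.267, -1.271]
contact_force: [-0.1, 0.0, -0.5]
grip_width: 0.005
```

```bash
cat >> h.py <<'E'
SX=np.array([-.046,.999,0]);SX/=np.linalg.norm(SX);SY=np.cross(EZ,SX);SO=np.array([.454,-.249,.003])
E
python3 - <<'E'
from h import *
print(inr(tip()),r.get_state()["contact_force"])
for j in (SY,-SY): move(SO+.006*SX+EZ*.137,orient(-EZ,j))
E
```

```text
[0.00073006 0.04122669 0.19613327] [-0.07639457  0.02401129 -0.47370552]
lin [ 0.3832  0.0555 -0.0355] dr [ 8.0000e-02  1.7262e+02 -4.1000e-01] tcp target [ 0.4537 -0.243   0.322 ] now [0.5205 0.1359 0.3781]
lin [ 0.3832  0.0555 -0.0355] dr [-0.27 -7.38 -0.05] tcp target [ 0.4537 -0.243   0.322 ] now [0.5205 0.1359 0.3781]
```

apply_moves:
  linear:
    - [0.383, 0, -0.035]
    - [0.383, 0, -0.035]
    - [0.383, 0, -0.035]
    - [0.383, 0, -0.035]
    - [0.383, 0.055, -0.035]
    - [0.383, 0.055, -0.035]
    - [0.383, 0.055, -0.035]
    - [0.383, 0.055, -0.035]
    - [0.383, 0.055, -0.035]
    - [0.383, 0.055, -0.035]
  dr:
    - [0, -7.4, 0]
    - [0, -7.4, 0]
    - [0, -7.4, 0]
    - [0, -7.4, 0]
    - [0, -7.4, 0]
    - [0, -7.4, 0]
    - [0, -7.4, 0]
    - [0, -7.4, 0]
    - [0, -7.4, 0]
    - [0, -7.4, 0]
  grip: [1, 1, 1, 1, 1, 1, 1, 1, 1, 1]

```text
t: 9.8
tcp_pos: [0.4543, -0.2416, 0.3215]
ee_rot: [-1.231, 1.172, -1.173]
contact_force: [0.3, -0.3, -0.4]
grip_width: 0.995
```

Run:
```python
from h import *
import cv2
from cell import capture
s=r.get_state();print(tip(),s["joint_pos"])
move(SO+.006*SX+EZ*.003,orient(-EZ,-SY))
a=capture("side")[110:340,130:330,::-1];cv2.imwrite("pics/p4.png",cv2.resize(a,None,fx=2.6,fy=2.6,interpolation=cv2.INTER_CUBIC))
b=capture("top")[:,:,::-1];cv2.imwrite("pics/p4t.png",b)
cv2.imwrite("pics/p4tr.png",cv2.resize(b[175:255,180:280],None,fx=7,fy=7,interpolation=cv2.INTER_CUBIC))
```

```text
[ 0.45448395 -0.2415891   0.13947648] [ 0.79929516  0.36474919 -0.52115952  1.98801168  0.23885081  0.84693825
  0.19707078]
lin [ 0.0014  0.1335 -0.0008] dr [-0.07  0.21  0.  ] tcp target [ 0.4537 -0.243   0.188 ] now [ 0.4543 -0.2416  0.3215]
```

View pics/p4.png

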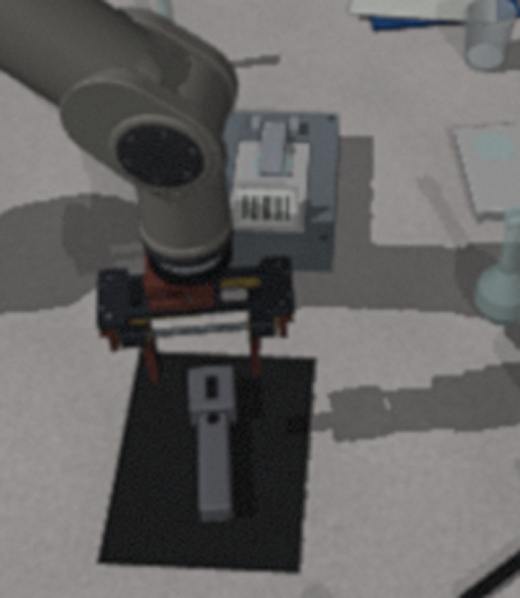

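View pics/p4tr.png

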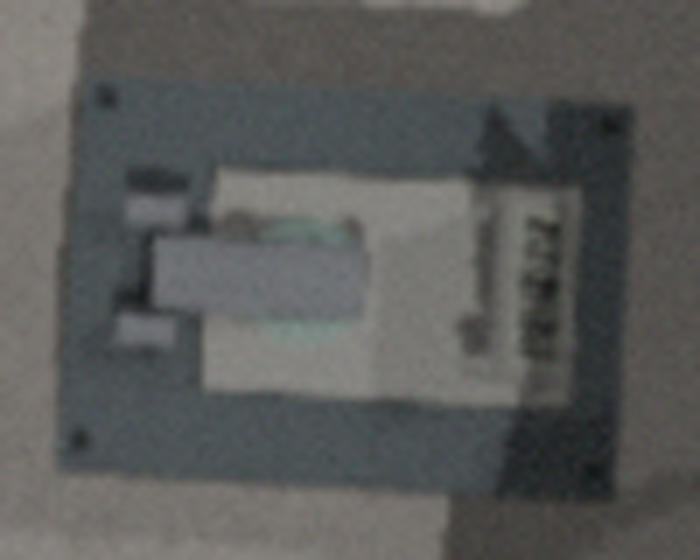

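The top view shows the clamp lying flat over the cassette, with its free end at crop (365,280). The fingers straddle the scanner. Descending.

apply_moves:
  linear:
    - [0.0015, 0.05, -0.001]
    - [0.0015, 0.1, -0.001]
    - [0.0015, 0.125, -0.001]
    - [0.0015, 0.132, -0.001]
    - [0.0015, 0.132, -0.001]
  dr:
    - [0, 0.2, 0]
    - [0, 0.2, 0]
    - [0, 0.2, 0]
    - [0, 0.2, 0]
    - [0, 0.2, 0]
  grip: [1, 1, 1, 1, 1]

```text
t: 10.52
tcp_pos: [0.453, -0.2447, 0.1893]
ee_rot: [-1.229, 1.176, -1.177]
contact_force: [-0.6, -0.5, -0.2]
grip_width: 1.004
```

Run:
```python
from h import *
import cv2
from cell import capture
s=r.get_state();print(tip(),s["contact_force"])
move(SO+.006*SX+EZ*.003,orient(-EZ,-SY))
a=capture("side")
cv2.imwrite("pics/p5.png",cv2.resize(a[125:225,190:280,::-1],None,fx=6,fy=6,interpolation=cv2.INTER_CUBIC))
cv2.imwrite("pics/p5b.png",cv2.resize(a[205:335,140:280,::-1],None,fx=4,fy=4,interpolation=cv2.INTER_CUBIC))
```

```text
[ 0.45306894 -0.24471543  0.00731236] [-0.60883465 -0.541111   -0.19142661]
lin [-0.0017  0.0013  0.0008] dr [-0.03 -0.13  0.01] tcp target [ 0.4537 -0.243   0.188 ] now [ 0.453  -0.2447  0.1893]
```

View pics/p5.png

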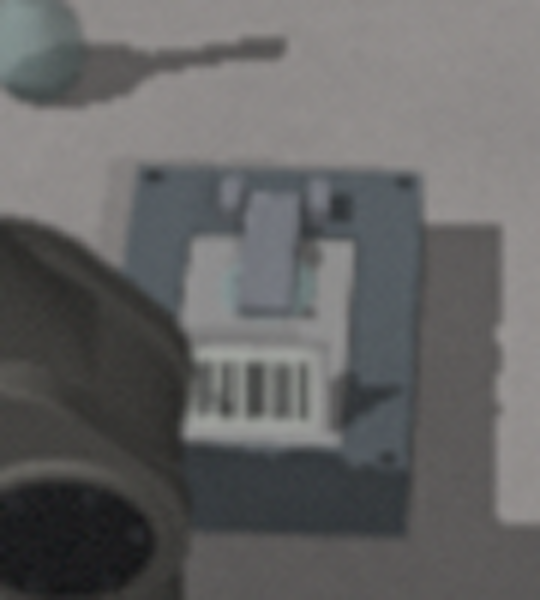

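View pics/p5b.png

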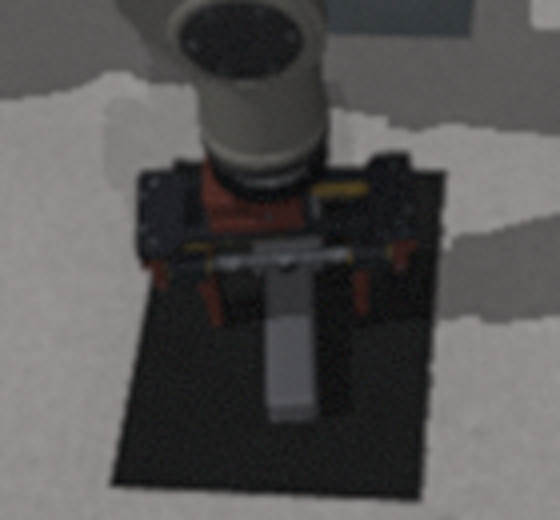

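apply_moves:
  linear:
    - [0, 0.001, 0.0005]
    - [0, 0.001, 0.0005]
    - [0, 0.001, 0.0005]
    - [0, 0.001, 0.0005]
    - [0, 0.001, 0.0005]
    - [0, 0.001, 0.0005]
    - [0, 0.001, 0.0005]
    - [0, 0.001, 0.0005]
  dr:
    - [0, 0, 0]
    - [0, 0, 0]
    - [0, 0, 0]
    - [0, 0, 0]
    - [0, 0, 0]
    - [0, 0, 0]
    - [0, 0, 0]
    - [0, 0, 0]
  grip: [-1, -1, -1, -1, -1, -1, -1, -1]
  squeeze: 35

```text
t: 11.58
tcp_pos: [0.453, -0.245, 0.1878]
ee_rot: [-1.229, 1.177, -1.177]
contact_force: [1.2, -0.6, -0.8]
grip_width: 0.363
```

Run:
```python
from h import *
np.set_printoptions(precision=4,suppress=True)
s1=lambda p:up(p,6,190,125);t1=lambda p:up(p,7,180,175)
x,e=tri(s1((252,390)),t1((540,288)));print("label",x,e,inr(x))
for a,b in[((353,240),(215,168)),((187,238),(203,388))]:
    x,e=tri(s1(a),t1(b));print("cass back",x,e,inr(x))
for p in[(215,168),(203,388),(572,405)]:print(inr(plane("top",t1(p),.05)))
for p in[(353,240),(187,238)]:print("s",inr(plane("side",s1(p),.05)))
s=r.get_state();print(tip(.163),s["grip_width"],s["contact_force"],Ro.from_rotvec(s["ee_rot"]).as_matrix())
```

```text
label [0.5123 0.0347 0.0706] 0.00040140806546521774 [ 0.0001 -0.0605  0.0706]
cass back [0.5671 0.1652 0.0482] 0.0005517484974752204 [0.044  0.0741 0.0482]
cass back [0.4775 0.171  0.0483] 9.966647800721542e-05 [-0.0459  0.0724  0.0483]
[0.0432 0.0738 0.05  ]
[-0.0459  0.0723  0.05  ]
[-0.0446 -0.076   0.05  ]
s [0.0446 0.0724 0.05  ]
s [-0.0457  0.0706  0.05  ]
[ 0.4531 -0.245   0.0248] 0.3628471850032052 [ 1.1877 -0.6412 -0.7967] [[ 0.0431  0.0001  0.9991]
 [-0.9991 -0.      0.0431]
 [ 0.     -1.      0.0001]]
```

```bash
sed -i 's/^yaw=.*/yaw=-0.077/' h.py
cat >> h.py <<'E'
L=np.array([.5125,.0347,.072]);N=-EY*np.cos(np.pi/6)+EZ*.5
W=np.array([-.081,.1678,0])
def scan(d):
    R=orient(-EY*.5-EZ*np.cos(np.pi/6),EX);p=L+d*N-R.apply(W)
    s=r.get_state();R0=Ro.from_rotvec(s["ee_rot"])
    print("lin",np.round(R0.inv().apply(p-s["tcp_pos"]),4),"dr",np.round((R0.inv()*R).as_rotvec(degrees=True),2),"tcp",p.round(4))
def win():
    s=r.get_state();R=Ro.from_rotvec(s["ee_rot"]);w=np.array(s["tcp_pos"])+R.apply(W);d=w-L
    ax=-R.as_matrix()[:,0];print("win",w.round(4),"dist",np.linalg.norm(d).round(4),"off axis deg",np.degrees(np.arccos(-ax@N)).round(2),"lateral",np.round(d-(d@N)*N,4),"ray miss",np.linalg.norm(np.cross(-d,ax)).round(4))
E
python3 -c "
from h import *
scan(.10);scan(.16)"
```

```text
lin [-0.2045 -0.12    0.0627] dr [ -1.81   6.72 -29.96] tcp [ 0.5069 -0.0379  0.3078]
lin [-0.153  -0.15    0.0565] dr [ -1.81   6.72 -29.96] tcp [ 0.5029 -0.0897  0.3378]
```

apply_moves:
  linear:
    - [0, -0.01, 0]
    - [0, -0.04, 0]
    - [0, -0.09, 0]
    - [0, -0.13, 0]
    - [0, -0.13, 0]
  dr:
    - [0, 0, 0]
    - [0, 0, 0]
    - [0, 0, 0]
    - [0, 0, 0]
    - [0, 0, 0]
  grip: [-1, -1, -1, -1, -1]

```text
t: 12.2
tcp_pos: [0.4539, -0.2452, 0.3211]
ee_rot: [-1.228, 1.172, -1.183]
contact_force: [0.7, -0.0, -1.9]
grip_width: 0.364
```

Run:
```python
from h import *
import cv2
from cell import capture
print(r.get_state()["contact_force"],r.get_state()["grip_width"])
scan(.10);scan(.16)
a=capture("side")
cv2.imwrite("pics/p6.png",cv2.resize(a[145:335,140:330,::-1],None,fx=3.1,fy=3.1,interpolation=cv2.INTER_CUBIC))
```

```text
[ 0.65193357 -0.00899126 -1.93691285] 0.36350800817503287
lin [-0.2049  0.0129  0.0618] dr [ -2.1    6.62 -29.79] tcp [ 0.5069 -0.0379  0.3078]
lin [-0.1532 -0.017   0.0557] dr [ -2.1    6.62 -29.79] tcp [ 0.5029 -0.0897  0.3378]
```

View pics/p6.png

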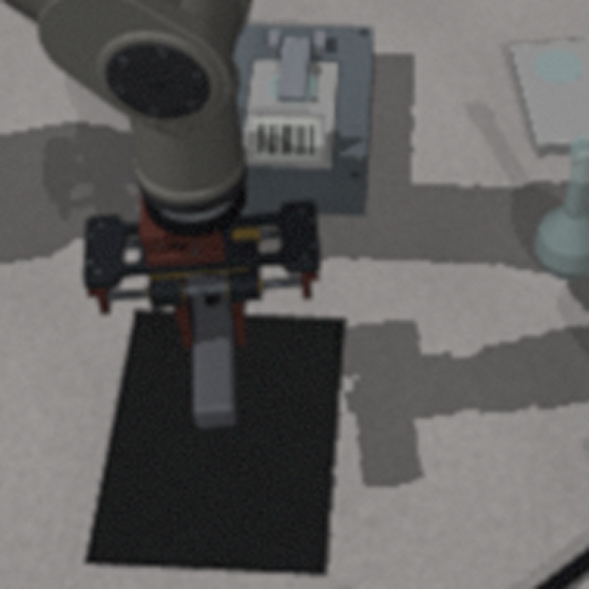

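The scanner is held level, and the 1.9 N load matches its weight. I'll move to a 16 cm standoff first.

apply_moves:
  linear:
    - [-0.03, -0.017, 0.015]
    - [-0.06, -0.017, 0.03]
    - [-0.09, -0.017, 0.04]
    - [-0.12, -0.017, 0.05]
    - [-0.14, -0.017, 0.056]
    - [-0.153, -0.017, 0.056]
    - [-0.153, -0.017, 0.056]
    - [-0.153, -0.017, 0.056]
  dr:
    - [-0.3, 1, -5]
    - [-0.7, 2, -10]
    - [-1, 3, -15]
    - [-1.4, 4.5, -20]
    - [-1.7, 5.5, -25]
    - [-2.1, 6.6, -29.8]
    - [-2.1, 6.6, -29.8]
    - [-2.1, 6.6, -29.8]
  grip: [-1, -1, -1, -1, -1, -1, -1, -1]

```text
t: 13.25
tcp_pos: [0.502, -0.0904, 0.3339]
ee_rot: [-1.569, 0.992, -1.628]
contact_force: [-0.8, -0.0, -2.5]
grip_width: 0.355
```

Run:
```python
from h import *
import cv2
from cell import capture
print(r.get_state()["contact_force"],r.get_state()["joint_pos"])
win();scan(.10)
a=capture("side");b=capture("top")
cv2.imwrite("pics/p7.png",cv2.resize(a[125:275,150:320,::-1],None,fx=4,fy=4,interpolation=cv2.INTER_CUBIC))
cv2.imwrite("pics/p7t.png",cv2.resize(b[165:295,180:350,::-1],None,fx=4,fy=4,interpolation=cv2.INTER_CUBIC))
```

```text
[-0.82066455 -0.02101719 -2.45475794] [ 0.2525835   0.35197168 -0.41587593  2.01197092  0.74535902  1.0850684
 -0.67799652]
win [ 0.4995 -0.1033  0.148 ] dist 0.1581 off axis deg 0.32 lateral [-0.0024 -0.0015 -0.003 ] ray miss 0.0041
lin [-0.0587 -0.0035  0.0011] dr [ 0.37  0.24 -0.22] tcp [ 0.5069 -0.0379  0.3078]
```

View pics/p7.png

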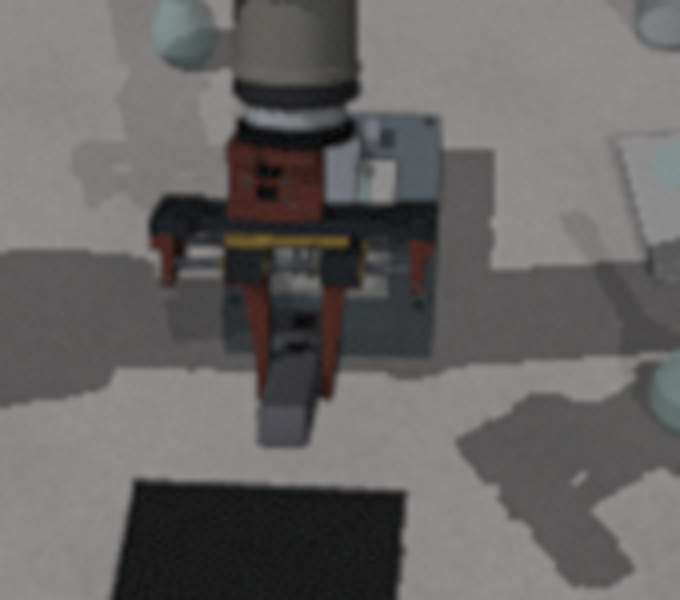

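View pics/p7t.png

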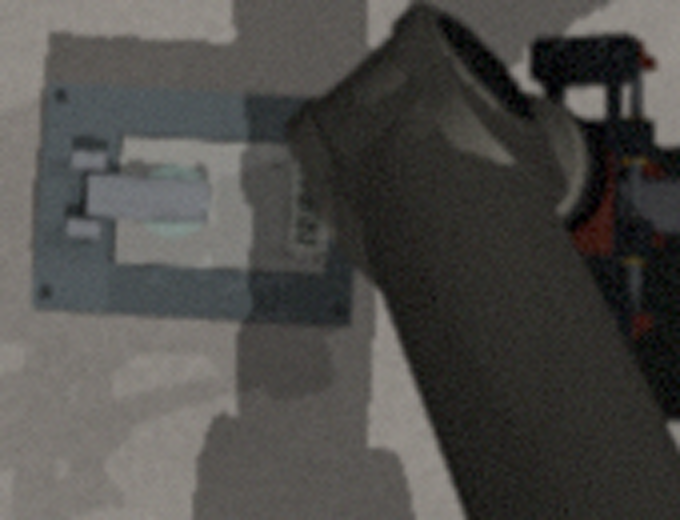

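Run:
```python
from h import *
s=r.get_state();R=Ro.from_rotvec(s["ee_rot"]);p=np.array(s["tcp_pos"])
f=lambda x,y,z:(proj("side",p+R.apply([-(x-.004),.1848-z,y]))+.5-[150,125])*4-.5
for q in[(-.085,.016,.028),(-.085,-.016,.028),(-.085,.016,0),(-.085,-.016,0),(.03,.016,.028),(.03,-.016,.028),(.085,0,.034)]:print(q,f(*q).round(0))
```

```text
(-0.085, 0.016, 0.028) [307. 408.]
(-0.085, -0.016, 0.028) [253. 406.]
(-0.085, 0.016, 0) [307. 452.]
(-0.085, -0.016, 0) [253. 450.]
(0.03, 0.016, 0.028) [322. 343.]
(0.03, -0.016, 0.028) [273. 342.]
(0.085, 0, 0.034) [306. 307.]
```

apply_moves:
  linear:
    - [-0.02, -0.0035, 0.001]
    - [-0.04, -0.0035, 0.001]
    - [-0.055, -0.0035, 0.001]
    - [-0.059, -0.0035, 0.001]
    - [-0.059, -0.0035, 0.001]
    - [-0.059, -0.0035, 0.001]
  dr:
    - [0.4, 0.2, -0.2]
    - [0.4, 0.2, -0.2]
    - [0.4, 0.2, -0.2]
    - [0.4, 0.2, -0.2]
    - [0.4, 0.2, -0.2]
    - [0.4, 0.2, -0.2]
  grip: [-1, -1, -1, -1, -1, -1]

```text
t: 14.1
tcp_pos: [0.5073, -0.0377, 0.3087]
ee_rot: [-1.564, 0.983, -1.639]
contact_force: [-0.2, -1.1, -2.0]
grip_width: 0.365
```

Run:
```python
from h import *
import cv2
from cell import capture
win();scan(.10)
a=capture("side");b=capture("top")
cv2.imwrite("pics/p8.png",cv2.resize(a[125:275,170:300,::-1],None,fx=4,fy=4,interpolation=cv2.INTER_CUBIC))
cv2.imwrite("pics/p8t.png",cv2.resize(b[165:295,180:350,::-1],None,fx=4,fy=4,interpolation=cv2.INTER_CUBIC))
```

```text
win [ 0.5067 -0.0517  0.1229] dist 0.1005 off axis deg 0.1 lateral [0.0008 0.0003 0.0007] ray miss 0.0012
lin [-0.0002  0.0009 -0.0004] dr [-0.13 -0.06  0.08] tcp [ 0.5069 -0.0379  0.3078]
```

View pics/p8.png

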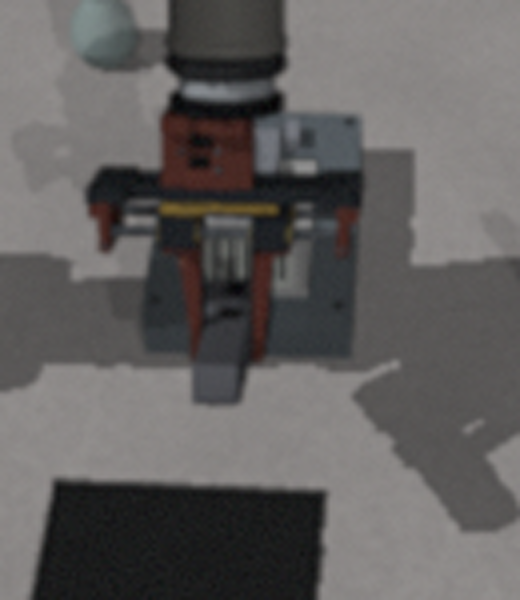

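View pics/p8t.png

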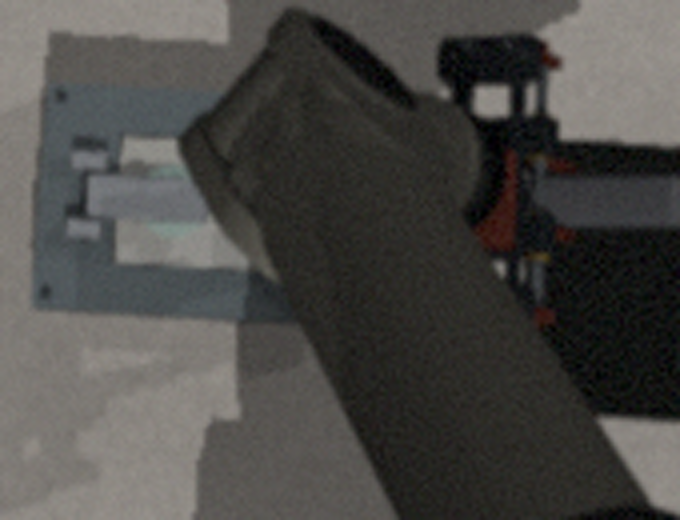

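The side view shows the scanner in line with the label, its tail at crop (193–242, 365–403). I'll compare that with the model and then hold.

Run:
```python
from h import *
import cv2
s=r.get_state();R=Ro.from_rotvec(s["ee_rot"]);p=np.array(s["tcp_pos"])
f=lambda n,o,x,y,z:((proj(n,p+R.apply([-(x-.004),.1848-z,y]))+.5-o)*4-.5).round(0)
for q in[(-.085,.016,.028),(-.085,-.016,.028),(-.085,.016,0),(-.085,-.016,0),(-.02,.016,.028),(-.02,-.016,.028)]:print(q,f("side",[170,125],*q),f("top",[180,165],*q))
```

```text
(-0.085, 0.016, 0.028) [239. 366.] [680. 172.]
(-0.085, -0.016, 0.028) [187. 365.] [679. 224.]
(-0.085, 0.016, 0) [239. 408.] [694. 177.]
(-0.085, -0.016, 0) [188. 407.] [693. 228.]
(-0.02, 0.016, 0.028) [247. 332.] [581. 173.]
(-0.02, -0.016, 0.028) [199. 331.] [580. 224.]
```

apply_moves:
  linear:
    - [0, 0, 0]
    - [0, 0, 0]
    - [0, 0, 0]
    - [0, 0, 0]
    - [0, 0, 0]
    - [0, 0, 0]
    - [0, 0, 0]
    - [0, 0, 0]
    - [0, 0, 0]
    - [0, 0, 0]
    - [0, 0, 0]
    - [0, 0, 0]
  dr:
    - [0, 0, 0]
    - [0, 0, 0]
    - [0, 0, 0]
    - [0, 0, 0]
    - [0, 0, 0]
    - [0, 0, 0]
    - [0, 0, 0]
    - [0, 0, 0]
    - [0, 0, 0]
    - [0, 0, 0]
    - [0, 0, 0]
    - [0, 0, 0]
  grip: [-1, -1, -1, -1, -1, -1, -1, -1, -1, -1, -1, -1]

```text
t: 15.7
tcp_pos: [0.5072, -0.037, 0.3085]
ee_rot: [-1.564, 0.983, -1.638]
contact_force: [-1.1, -0.0, -2.3]
grip_width: 0.358
```

Run:
```python
from h import *
win()
```

```text
win [ 0.5066 -0.0509  0.1227] dist 0.0997 off axis deg 0.06 lateral [0.0007 0.0004 0.0008] ray miss 0.0011
```

apply_moves:
  linear:
    - [0, 0, 0]
    - [0, 0, 0]
    - [0, 0, 0]
    - [0, 0, 0]
    - [0, 0, 0]
    - [0, 0, 0]
    - [0, 0, 0]
    - [0, 0, 0]
    - [0, 0, 0]
    - [0, 0, 0]
    - [0, 0, 0]
    - [0, 0, 0]
  dr:
    - [0, 0, 0]
    - [0, 0, 0]
    - [0, 0, 0]
    - [0, 0, 0]
    - [0, 0, 0]
    - [0, 0, 0]
    - [0, 0, 0]
    - [0, 0, 0]
    - [0, 0, 0]
    - [0, 0, 0]
    - [0, 0, 0]
    - [0, 0, 0]
  grip: [-1, -1, -1, -1, -1, -1, -1, -1, -1, -1, -1, -1]

```text
t: 17.2
tcp_pos: [0.5072, -0.037, 0.3085]
ee_rot: [-1.564, 0.983, -1.638]
contact_force: [0.3, 0.0, -1.7]
grip_width: 0.362
```

```bash
cat >> h.py <<'E'
RG=Ro.from_matrix(np.array([[.0431,0,.9991],[-.9991,0,.0431],[0,-1,0]]))
def back(z):
    s=r.get_state();R0=Ro.from_rotvec(s["ee_rot"]);p=np.array([.453,-.245,z])
    print("lin",np.round(R0.inv().apply(p-s["tcp_pos"]),4),"dr",np.round((R0.inv()*RG).as_rotvec(degrees=True),2),"F",s["contact_force"],"tcp",s["tcp_pos"])
E
python3 -c "
from h import *
win();back(.32);back(.1885)"
```

```text
win [ 0.5066 -0.0509  0.1227] dist 0.0997 off axis deg 0.06 lateral [0.0007 0.0004 0.0008] ray miss 0.0011
lin [ 0.1889  0.0959 -0.0383] dr [ 1.67 -6.69 30.03] F [ 0.27692527  0.04049852 -1.72995015] tcp [ 0.50723264 -0.03700958  0.308485  ]
lin [ 0.123   0.2097 -0.0386] dr [ 1.67 -6.69 30.03] F [ 0.27692527  0.04049852 -1.72995015] tcp [ 0.50723264 -0.03700958  0.308485  ]
```

apply_moves:
  linear:
    - [0.03, 0, 0]
    - [0.06, 0, 0]
    - [0.09, 0.03, -0.01]
    - [0.12, 0.05, -0.02]
    - [0.15, 0.075, -0.03]
    - [0.175, 0.09, -0.038]
    - [0.189, 0.096, -0.038]
    - [0.189, 0.096, -0.038]
    - [0.189, 0.096, -0.038]
    - [0.189, 0.096, -0.038]
  dr:
    - [0, 0, 0]
    - [0, 0, 0]
    - [0.4, -1.7, 7.5]
    - [0.8, -3.3, 15]
    - [1.3, -5, 23]
    - [1.7, -6.7, 30]
    - [1.7, -6.7, 30]
    - [1.7, -6.7, 30]
    - [1.7, -6.7, 30]
    - [1.7, -6.7, 30]
  grip: [-1, -1, -1, -1, -1, -1, -1, -1, -1, -1]

```text
t: 18.45
tcp_pos: [0.454, -0.2433, 0.3201]
ee_rot: [-1.231, 1.174, -1.176]
contact_force: [0.9, 0.4, -2.3]
grip_width: 0.364
```

```bash
python3 -c "
from h import *
back(.188)"
```

```text
lin [ 0.0016  0.1321 -0.0012] dr [-0.03  0.21  0.06] F [ 0.91757349  0.4376929  -2.30440101] tcp [ 0.45401193 -0.24327132  0.3201046 ]
```

Descending to about 10 mm above the rest height, then slowly.

apply_moves:
  linear:
    - [0.002, 0.04, -0.001]
    - [0.002, 0.085, -0.001]
    - [0.002, 0.11, -0.001]
    - [0.002, 0.12, -0.001]
    - [0.002, 0.124, -0.001]
    - [0.002, 0.127, -0.001]
    - [0.002, 0.129, -0.001]
    - [0.002, 0.129, -0.001]
    - [0.002, 0.129, -0.001]
  dr:
    - [0, 0.2, 0]
    - [0, 0.2, 0]
    - [0, 0.2, 0]
    - [0, 0.2, 0]
    - [0, 0.2, 0]
    - [0, 0.2, 0]
    - [0, 0.2, 0]
    - [0, 0.2, 0]
    - [0, 0.2, 0]
  grip: [-1, -1, -1, -1, -1, -1, -1, -1, -1]

```text
t: 19.58
tcp_pos: [0.4525, -0.2474, 0.1913]
ee_rot: [-1.228, 1.179, -1.181]
contact_force: [0.3, -0.2, -2.0]
grip_width: 0.362
```

```bash
python3 -c "
from h import *
back(.188)"
```

```text
lin [-0.0024  0.0033  0.0006] dr [-0.05 -0.19  0.05] F [ 0.32527948 -0.15693667 -1.97310827] tcp [ 0.45247769 -0.24740648  0.19127006]
```

apply_moves:
  linear:
    - [0, 0.001, 0]
    - [0, 0.002, 0]
    - [0, 0.003, 0]
    - [0, 0.003, 0]
  dr:
    - [0, 0, 0]
    - [0, 0, 0]
    - [0, 0, 0]
    - [0, 0, 0]
  grip: [-1, -1, -1, -1]

```text
t: 20.08
tcp_pos: [0.4524, -0.2473, 0.1879]
ee_rot: [-1.228, 1.179, -1.18]
contact_force: [0.1, -0.1, -2.4]
grip_width: 0.365
```

apply_moves:
  linear:
    - [0, 0.0006, 0]
    - [0, 0.0012, 0]
    - [0, 0.0012, 0]
  dr:
    - [0, 0, 0]
    - [0, 0, 0]
    - [0, 0, 0]
  grip: [-1, -1, -1]

```text
t: 20.45
tcp_pos: [0.4525, -0.2472, 0.1878]
ee_rot: [-1.229, 1.179, -1.181]
contact_force: [-4.1, 1.3, 11.6]
grip_width: 0.364
```

apply_moves:
  linear:
    - [0, -0.0008, 0]
    - [0, -0.0008, 0]
    - [0, -0.0008, 0]
    - [0, -0.0008, 0]
    - [0, -0.0008, 0]
    - [0, -0.0008, 0]
    - [0, -0.0008, 0]
    - [0, -0.0008, 0]
  dr:
    - [0, 0, 0]
    - [0, 0, 0]
    - [0, 0, 0]
    - [0, 0, 0]
    - [0, 0, 0]
    - [0, 0, 0]
    - [0, 0, 0]
    - [0, 0, 0]
  grip: [-1, -0.2, -0.1, 0, 0.3, 0.6, 1, 1]

```text
t: 21.45
tcp_pos: [0.4524, -0.2473, 0.1876]
ee_rot: [-1.228, 1.179, -1.18]
contact_force: [0.0, -0.1, -0.2]
grip_width: 0.914
```

apply_moves:
  linear:
    - [0, 0, 0]
    - [0, 0, 0]
    - [0, -0.02, 0]
    - [0, -0.06, 0]
    - [0, -0.12, 0]
    - [0, -0.17, 0]
    - [0, -0.2, 0]
    - [0, -0.2, 0]
  dr:
    - [0, 0, 0]
    - [0, 0, 0]
    - [0, 0, 0]
    - [0, 0, 0]
    - [0, 0, 0]
    - [0, 0, 0]
    - [0, 0, 0]
    - [0, 0, 0]
  grip: [1, 1, 1, 1, 1, 1, 1, 1]

```text
t: 22.45
tcp_pos: [0.4529, -0.2473, 0.39]
ee_rot: [-1.227, 1.175, -1.185]
contact_force: [0.6, 0.3, 0.3]
grip_width: 1.002
```

Run:
```python
import cv2
from cell import capture
a=capture("side");b=capture("top")
cv2.imwrite("pics/p9.png",cv2.resize(a[80:340,130:350,::-1],None,fx=2.3,fy=2.3,interpolation=cv2.INTER_CUBIC))
cv2.imwrite("pics/p9t.png",cv2.resize(b[60:290,100:420,::-1],None,fx=2.4,fy=2.4,interpolation=cv2.INTER_CUBIC))
```

```text
(no output)
```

View pics/p9.png

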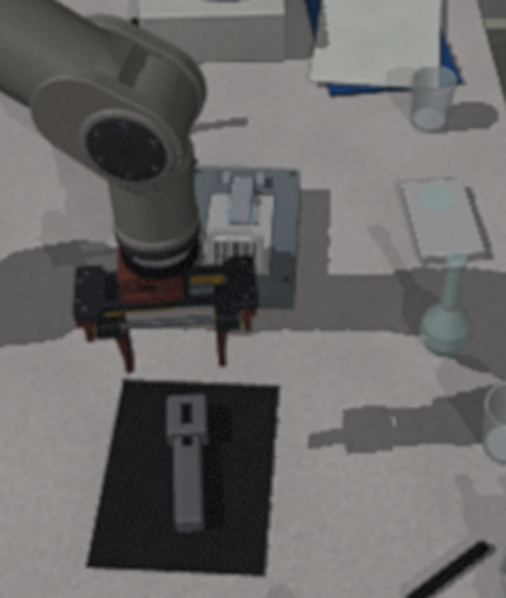

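View pics/p9t.png

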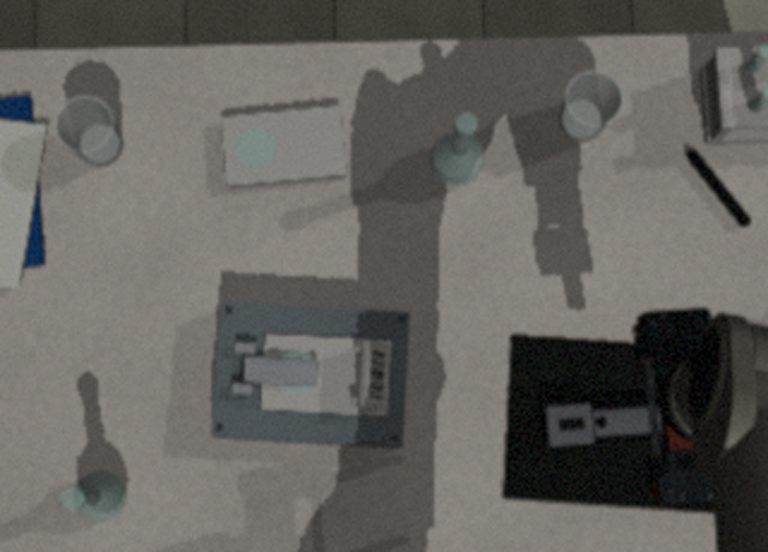

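The scanner lies right way up on the mat (side crop, (187,460)). The clamp is flat, the cassette is down and both flasks are upright where they started. Handing in.

```bash
python3 -c "
from cell import r
print(r.hand_in(), r.get_state()['t'])"
```

```text
the job is handed in; nothing more can be done
the job is handed in; nothing more can be done
```

The job is done and handed in, at about 22.5 s on the robot's clock.

- **Cassette:** I pressed it down on the press spot until it met its seat, with 21.6 N and the fingertip at 50.2 mm. From the camera views, its top came out at 48 mm and the label centre at 70.6 mm, against 50 and 72 mm expected. That is within the cameras' 2 mm calibration.
- **Clamp:** I closed it only after the cassette was seated. The fingertip stopped at 64.2 mm, which is the clamp's closed height, and the later pictures show it lying flat.
- **Scan:** By the arm's pose, the window was 99.7 mm from the label, its aim was 0.06° off square, and the line of sight passed 1.1 mm from the label's centre. I held it there for about 3 s without measurable movement. In the side view the scanner sat about 1.5 mm to the side of where my model put it, so the true miss may be a little larger.
- **Scanner return:** It was set down on the mat right way up, near its starting place. The set-down force briefly reached 11.6 N, and I eased it off before releasing.
- **End state:** The last pictures show both flasks upright in place and the open gripper clear of everything. No check failed.

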